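# Close up a vegetable slicer and clip its plate

### The job

The vegetable slicer on the worktop was left with its sliding plate drawn back for rinsing, held there by the swivelling spring clip on its right-hand beam. Before moving the plate, swing the clip right off it, well clear of its edge; push the plate gently by its upstand until it is fully home against the end stop at the blade; then swing the clip back up onto the plate's edge, right round to its own stop, so that it holds the plate down and blocks the cleat. Swing the clip by pushing its knob with the closed fingertips, without gripping it, feel for the stops and force neither the plate nor the spring, and leave the garlic, the lemon and the spice jar where they are.

Things in the scene. Friction and masses are not known exactly. Their poses are not given: they have to be found in the camera images.
- slicer: Flat vegetable slicer fixed on the worktop: white frame 270 long (x) x 110 wide (y), hand loop at its -x end towards the robot, steel table and blade at +x. Origin: centre of its underside; x towards the blade, y left, z up. Two side beams (y 39 to 55 and -55 to -39 mm, top z 44) guide the plate with 1 mm play each side. All below in mm and in this frame unless said.
- plate: Loose steel sliding plate 130 (x) x 76 (y) x 8 mm, 0.2 to 0.42 kg, in the frame, axes along the slicer's. Origin: centre of its underside. A cleat on its right margin (plate x 8 to 12, y -37 to -21, 4 high) lies just past the clip's shoe when the plate is home; drawn back, it is on the robot's side of the shoe and catches on it. Pushes over 20 N bend the plate.
- plate_upstand (a point): On the plate: middle of the -x face of its thumb upstand (plate x -65, flush with the plate's end), 16 mm above the plate's underside. The upstand is 50 wide (y), 6 thick, its top 8 mm above this point. Push it towards +x. The plate starts 26 to 50 mm short of home and slides with 1 to 4 N; 7 N or more means the end stop.
- plate_home (a point): Fixed in the slicer at (-10, 0, 40): where the plate's origin lies when the plate is home. Its front edge then bears on the end stop at x = 55. The top of the plate and of the table beyond is at z = 48.
- clip_screw (a point): Top of the clip's pivot screw on the right beam, at (39, -48, 58.5) in the slicer's frame; the clip turns about the vertical through it.
- clip_knob (a point): Upright steel thumb knob on the clip's free end, 12 diameter, 55 from the pivot's axis. The point is half way up; the knob reaches 10 below it (to the leaf, 18 mm round here) and 10 above. Its z: 64 free, 66 on the plate. Below the leaf a shallow steel shoe 20 (across the leaf) x 16, its sides sloped up like a ski, rests on the plate. Over 20 N on the clip (or any firm grip) strains it.
- clip (a joint): Swing of the spring clip (rad). 0: in against its stop, knob at slicer x -13, y -31. Grows as the knob swings outward over the right beam (counter-clockwise from above): 0.31 knob at x -16, y -48; 1.1 at x 0, y -87; end 1.6. Stays where left (1.3 N). Swung in, the shoe meets the plate's edge near 0.3 and rides up it with 5 to 14 N at the knob, then slides on with 5 to 8.
- leaf_spring (a joint): How far the clip's leaf spring is sprung up (rad): 0 with the clip free, about 0.03 (1.8 mm at the knob) with its shoe lying on the plate, pressing it down with about 4 N. Over 0.15 bends it.
- leaf: The clip's steel leaf spring with its knob and shoe. Origin: on the pivot's axis at z = 52, x along the leaf to the knob, z up.
- garlic: Garlic bulb, 58 mm wide, 57 high, loose on the worktop to the left of the slicer. Origin: centre of its underside.
- lemon: Lemon, 75 x 54 x 53 mm, loose on the worktop to the left of the slicer near the blade end. Origin: centre of its underside.
- spice_jar: Spice jar, 45 mm in diameter, 106 high, loose on the worktop to the right of the slicer's blade end. Origin: centre of its underside.

How it is judged:
By the outcome, as a careful person would: the job done as asked, in the order asked, and still so for the second after the job is handed in, with the robot touching nothing.
It also fails if it takes over 56 s, if anything falls off the work surface, if the arm or the gripper's body presses on something with over 40 N, if the wrist force passes 120 N, or if a joint passes its speed limit or range.

### The arm

A 7-joint arm with a two-finger parallel gripper is mounted at the origin on a cart in front of the work surface, level with it; the furniture and walls round the work are solid. World frame = base frame: x ahead of the robot, y to its left, z up, the work surface at z = 0. Lengths are in m, angles in rad, forces in N, time in s.
With the tool pointing down it reaches from about 0.4 to 0.85 m from the base axis. Payload 4.5 kg.
Tool frame: the origin (TCP) lies at the very end of the fingers, on their centre line; the grasp point (between the pads) lies 19 mm behind it (r.grip_point_offset is the distance from the TCP to the grasp point, in m); z points along the fingers, y is the line along which they close (so a half turn about z gives the same grasp; the last joint's range is limited). The gripper opens to 88 mm and grips with 3 to 60 N. Pads are 18 mm wide; open, the fingers measure 123 mm over their backs; the gripper's body (75 mm by 187 mm) begins 45 mm behind the grasp point.
Start: joints at [-1.131, 0.689, -0.195, 1.565, 0.157, 0.902, -0.215], TCP at [0.247, 0.574, 0.239] pointing down, gripper open.
Joint ranges: [-3.01, 3.01], [-0.46, 2.08], [-1.47, 1.51], [0.13, 2.56], [-1, 4.14], [0.04, 2.09], [-2.66, 2.66]. Speed limits (rad/s): [2.57, 2.57, 3.14, 3.14, 3.14, 3.14, 3.14].

### API

Orientations are given as a unit quaternion [x, y, z, w].
In Python, from plant import r gives the robot as it stands.
- The arm moves only by the tool carry_out, never from a script. Its argument "rows" is a list of rows, each a list of 3 entries, a list of its own where there are three numbers: the shift along the tool's x, y, z in cm, then the turn, a rotation vector about the tool's x, y, z in degrees, then the closure, from 0 (fully open) to 1 (shut). A call has 1 to 12 rows; each row is the pose to reach, as a shift and turn from the pose commanded when the call began, along the tool's axes at that moment; what a row does not reach only later rows make up. A row lasts 1/10 s, in which the tool goes at most 50 mm and 8.59 degrees, less where a joint would pass 70% of its speed; a pose out of reach is approached as far as the arm can. A call with a gripper value outside its range is refused whole. The fingers move at their own pace and stop on an object; "newtons" is the grip in N (left out, the last holds). Time passes only in rows, so rows that repeat a pose let the fingers close. It gives the time, the measured TCP pose, the force, the opening and the grip force at its end, in the units of the state.
- r.get_state(): the state, without advancing time (a new reading comes with each control period).
- r.snapshot(name): name is "side" or "top" or "wrist"; returns a dict with "image" (420x560x3 uint8, red, green, blue), "fx", "fy", "cx", "cy" (pixels), "pose" (4x4, takes a point from camera to world coordinates). Camera axes: x right, y up, looking along -z (the intrinsics and any distortion apply to the point x, -y, -z); pixel columns grow to the right and rows downward; lengths in m; the calibration is good to about 2 mm. A picture is of the moment at which its call begins. There is no depth.
- r.finish_job(): hands the job in; it is judged then, once.
The state is a dict: "clock": time; "q": joint angles; "qd": joint speeds; "joint_torque": joint torques, N m; "tool_pos": TCP position; "eef_rot": TCP orientation; "contact_force": force on the tool from outside, world axes, zero at the start; "moment": the same for the moment, N m; "opening": opening from 0.0 (shut) to 1.0 (fully open); "finger_force": force on a finger pad.
Only numpy, scipy, OpenCV 4.12 (cv2) and the standard library are available. Lean on these libraries where they do the work, as an engineer would, in place of code of your own. Each camera call takes 0.05 s, during which the arm holds its last target. There are 200 camera calls.

## Working session

There is one attempt and no reset: what is moved stays moved. The work goes in short steps, Python scripts to look and compute and a tool call to move; the robot and the scene stay as the last step left them, time stands still between calls to the robot, and variables do not carry over. Pictures are saved under pics/ and viewed, at most 10 in all, crops included, and the job is handed in when it is done.

Besides the shell and the picture viewer there is one more tool, called after "Request:" in YAML: its name, and indented under it one key for each argument. carry_out: Moves the arm, as the interface text tells. Its arguments: {"type":"object","properties":{"rows":{"type":"array"},"newtons":{"type":"number"}},"required":["rows"]}

```bash
ls; mkdir -p pics; python3 - <<'E'
from plant import r
import cv2,numpy as np
np.set_printoptions(precision=4,suppress=True)
for n in("top","side"):
    s=r.snapshot(n);cv2.imwrite(f"pics/{n}0.png",s["image"][...,::-1]);np.savez(f"pics/{n}0.npz",**s)
    print(n,s["fx"],s["fy"],s["cx"],s["cy"],[k for k in s]);print(s["pose"])
st=r.get_state();print(st["clock"],st["tool_pos"],st["eef_rot"],st["contact_force"])
E
```

```text
pics
top 401.1758385471041 401.1758385471041 276.69634145446776 204.90269432064736 ['image', 'fx', 'fy', 'cx', 'cy', 'pose']
[[-0.0237  0.9802 -0.1965  0.465 ]
 [-0.9997 -0.0213  0.0141  0.0225]
 [ 0.0096  0.1968  0.9804  0.8839]
 [ 0.      0.      0.      1.    ]]
side 493.4032628531385 493.4032628531385 282.5997666097678 218.25475657279722 ['image', 'fx', 'fy', 'cx', 'cy', 'pose']
[[-0.2672  0.7859 -0.5577  0.1704]
 [-0.9636 -0.214   0.1601  0.1822]
 [ 0.0065  0.5802  0.8145  0.7478]
 [ 0.      0.      0.      1.    ]]
0.1 [0.2466 0.5737 0.238 ] [ 0.2015  0.9795 -0.0008 -0.0001] [0.3961 0.0754 0.1472]
```

View pics/top0.png

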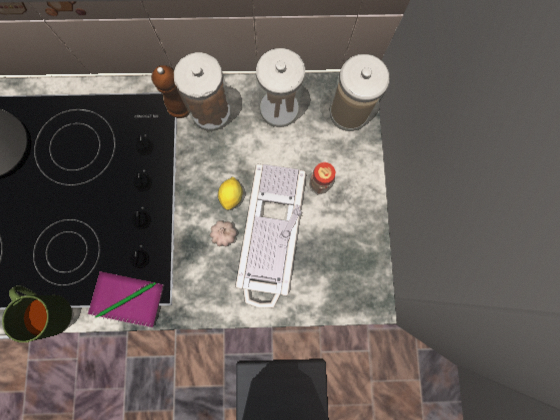

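View pics/side0.png

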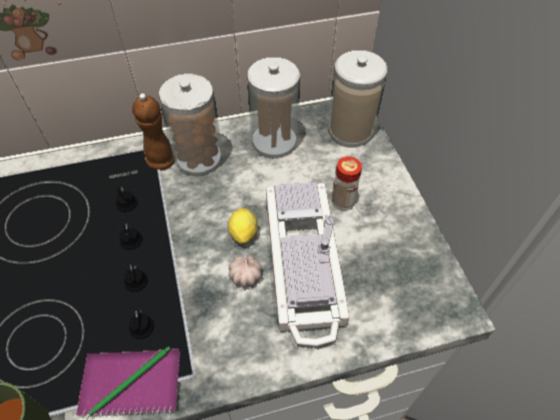

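```bash
python3 - <<'E'
import cv2,numpy as np
def c(n,x0,y0):
    im=cv2.imread(f"pics/{n}0.png")[y0:y0+150,x0:x0+100]
    im=cv2.resize(im,None,fx=4,fy=4,interpolation=cv2.INTER_CUBIC)
    for k in range(0,100,20): cv2.putText(im,str(x0+k),(k*4,10),0,.35,(0,0,255));cv2.line(im,(k*4,0),(k*4,4),(0,0,255))
    for k in range(0,150,10): cv2.putText(im,str(y0+k),(0,k*4+4),0,.35,(0,0,255))
    return im
cv2.imwrite("pics/c1.png",np.hstack([c("top",232,160),c("side",262,175)]))
E
```

```text
(no output)
```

View pics/c1.png

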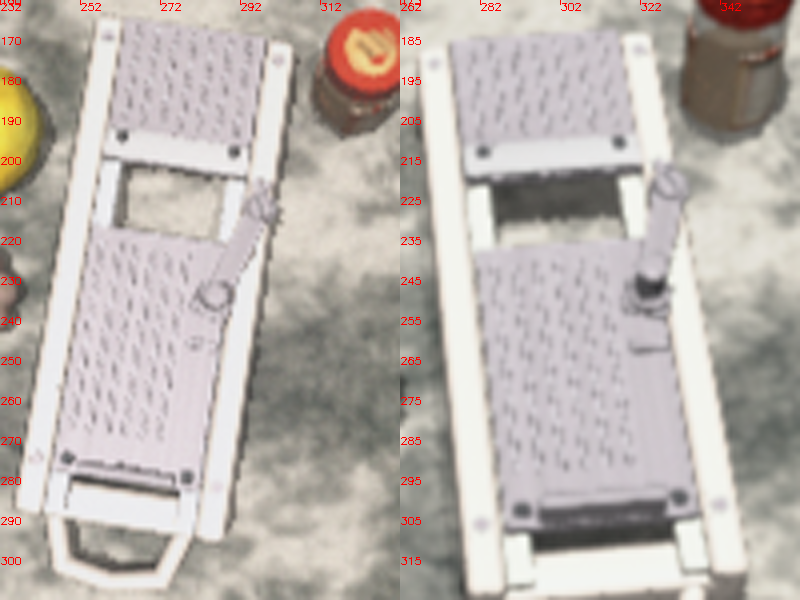

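```bash
cat > h.py <<'E'
import numpy as np,cv2
np.set_printoptions(precision=4,suppress=True)
def ray(s,p):
    d=s["pose"][:3,:3]@np.array([(p[0]-s["cx"])/s["fx"],-(p[1]-s["cy"])/s["fy"],-1]);return s["pose"][:3,3],d/np.linalg.norm(d)
def onz(s,p,z):
    o,d=ray(s,p);return o+d*(z-o[2])/d[2]
def tri(s1,p1,s2,p2):
    A=np.zeros((3,3));b=np.zeros(3);R=[ray(s1,p1),ray(s2,p2)]
    for o,d in R: M=np.eye(3)-np.outer(d,d);A+=M;b+=M@o
    X=np.linalg.solve(A,b);return X,[np.linalg.norm((np.eye(3)-np.outer(d,d))@(X-o)) for o,d in R]
def proj(s,X):
    c=s["pose"][:3,:3].T@(np.asarray(X)-s["pose"][:3,3]);return np.array([s["cx"]+s["fx"]*c[0]/-c[2],s["cy"]-s["fy"]*c[1]/-c[2]])
E
python3 - <<'E'
from h import *
T=dict(np.load("pics/top0.npz"));S=dict(np.load("pics/side0.npz"))
t=lambda x,y:(232+x/4-.4,160+y/4-.4); u=lambda x,y:(262+(x-400)/4-.4,175+y/4-.4)
P={"FLout":(t(98,15),u(422,48),.044),"FRout":(t(293,46),u(650,36),.044),"FLin":(t(120,20),u(447,45),.044),"FRin":(t(267,40),u(621,33),.044),
"NLscrew":(t(37,457),u(481,524),.044),"NRscrew":(t(217,487),u(719,505),.044),"FLscrew":(t(108,37),u(434,64),.044),"FRscrew":(t(278,61),u(639,49),.044),
"clipscrew":(t(262,207),u(669,183),.0585),"knob":(t(215,295),u(650,287),.076),
"plateNLscrew":(t(67,458),u(521,510),.048),"plateNRscrew":(t(187,478),u(679,498),.048),"tableL":(t(122,136),u(484,152),.048),"tableR":(t(234,153),u(619,143),.048)}
for k,(a,b,z) in P.items():
    X,e=tri(T,a,S,b);print(k,X,"res",e[0],"onz",onz(T,a,z)[:2],onz(S,b,z)[:2])
E
```

```text
FLout [0.7256 0.0529 0.0477] res 1.2247989126722822e-06 onz [0.7267 0.0531] [0.7285 0.0523]
FRout [ 0.7074 -0.0518  0.044 ] res 0.0009075408996566832 onz [ 0.707  -0.0526] [ 0.7078 -0.051 ]
FLin [0.722  0.0415 0.0502] res 0.0005592984579966552 onz [0.7236 0.0411] [0.7272 0.0407]
FRin [ 0.7098 -0.0378  0.0479] res 0.0005157906251635442 onz [ 0.7107 -0.0386] [ 0.7131 -0.0386]
NLscrew [0.4905 0.0887 0.0458] res 0.001231315860939256 onz [0.49   0.0877] [0.4919 0.0896]
NRscrew [ 0.4733 -0.0032  0.0464] res 0.0015445516157885123 onz [ 0.4726 -0.0046] [ 0.4751 -0.0025]
FLscrew [0.7134 0.049  0.049 ] res 0.0014597004439456018 onz [0.7142 0.0478] [0.718  0.0493]
FRscrew [ 0.6978 -0.043   0.0487] res 0.0009015134817103183 onz [ 0.6987 -0.0441] [ 0.7018 -0.0437]
clipscrew [ 0.6167 -0.0302  0.0582] res 0.001822247911464605 onz [ 0.6158 -0.0318] [ 0.6174 -0.0285]
knob [ 0.5707 -0.0054  0.056 ] res 0.0006680786504361705 onz [ 0.5678 -0.0053] [0.5594 0.0006]
plateNLscrew [0.4895 0.073  0.0515] res 0.001250948925842619 onz [0.489  0.0721] [0.4917 0.0735]
plateNRscrew [0.4781 0.0121 0.0513] res 0.001514461505159617 onz [0.4775 0.0107] [0.4803 0.0126]
tableL [0.657  0.0417 0.0535] res 0.0008927532515891206 onz [0.6579 0.041 ] [0.6613 0.0414]
tableR [ 0.647  -0.0172  0.0521] res 0.0012394733189970606 onz [ 0.6473 -0.0185] [ 0.6504 -0.0173]
```

Request:
carry_out:
  rows:
    - [[-3,-2,0],[0,0,4],1]
    - [[-7,-5,0],[0,0,12],1]
    - [[-11,-8,1],[0,0,20],1]
    - [[-15,-11,2],[0,0,28],1]
    - [[-19,-14,3],[0,0,36],1]
    - [[-23,-17,4],[0,0,44],1]
    - [[-27,-20,5],[0,0,52],1]
    - [[-31,-23,6],[0,0,60],1]
    - [[-35,-26,7],[0,0,63.3],1]
    - [[-39,-29,8],[0,0,63.3],1]
    - [[-43,-32,8.8],[0,0,63.3],1]
    - [[-46,-35,8.8],[0,0,63.3],1]
  newtons: 10

```text
clock: 1.3
tool_pos: [0.5315, 0.0704, 0.1496]
eef_rot: [0.685, 0.728, -0.0, -0.0]
contact_force: [-0.2, 0.9, 0.5]
opening: 0.006
finger_force: 0.0
```

```bash
python3 - <<'E'
from plant import r
from h import *
s=r.snapshot("wrist");np.savez("pics/w1.npz",**s);cv2.imwrite("pics/w1.png",s["image"][...,::-1])
print(s["fx"],s["cx"],s["cy"],s["pose"])
P=s["pose"]
O=np.array([.5855,.024,0]);c,n=.9848,.1736
for q in [(-13,-31,74),(39,-48,58.5),(135,55,44),(135,-55,44),(-135,55,44),(-135,-55,44),(-75,0,64)]:
    x,y,z=np.array(q)/1000;print(q,proj(s,O+[c*x+n*y,-n*x+c*y,z]))
E
```

```text
307.82984991062256 277.7905533377731 204.13735588039688 [[ 0.9981 -0.0586 -0.0166  0.5274]
 [ 0.0609  0.9568  0.2842  0.1432]
 [-0.0008 -0.2847  0.9586  0.295 ]
 [ 0.      0.      0.      1.    ]]
(-13, -31, 74) [315.3437 301.5857]
(39, -48, 58.5) [363.9658 319.1163]
(135, 55, 44) [500.9423 232.6778]
(135, -55, 44) [451.8761 335.1601]
(-135, 55, 44) [195.0819 160.6828]
(-135, -55, 44) [176.0001 277.3965]
(-75, 0, 64) [250.8184 246.9   ]
```

View pics/w1.png

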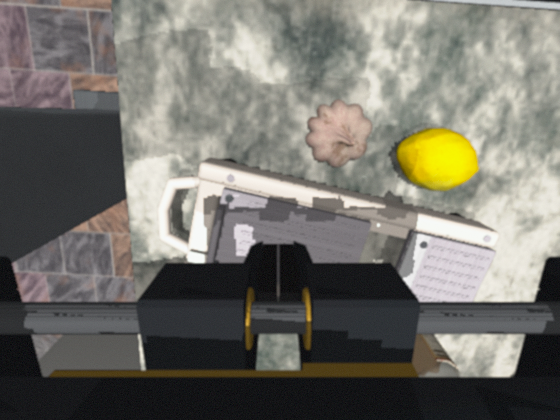

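Request:
carry_out:
  rows:
    - [[-2,1,0],[0,0,0],1]
    - [[-5.4,3.2,1],[0,0,0],1]
    - [[-5.4,3.2,4],[0,0,0],1]
    - [[-5.4,3.2,6.5],[0,0,0],1]
    - [[-5.4,3.2,8.2],[0,0,0],1]
    - [[-5.4,3.2,8.8],[0,0,0],1]
    - [[-5.4,3.2,8.8],[0,0,0],1]

```text
clock: 2.05
tool_pos: [0.5654, 0.0201, 0.062]
eef_rot: [0.685, 0.728, -0.001, -0.001]
contact_force: [-0.3, 0.9, 0.6]
opening: 0.005
finger_force: 0.0
```

```bash
python3 - <<'E'
from plant import r
from h import *
a=[]
for n,x0,y0 in(("top",232,160),("side",262,175)):
    s=r.snapshot(n);np.savez(f"pics/{n}1.npz",**s)
    a.append(cv2.resize(s["image"][y0:y0+150,x0:x0+100,::-1],None,fx=4,fy=4,interpolation=cv2.INTER_CUBIC))
cv2.imwrite("pics/c2.png",np.hstack(a));print(r.get_state()["tool_pos"],r.get_state()["contact_force"])
E
```

```text
[0.5665 0.0201 0.0634] [-0.1017 -0.0677 -0.3622]
```

View pics/c2.png

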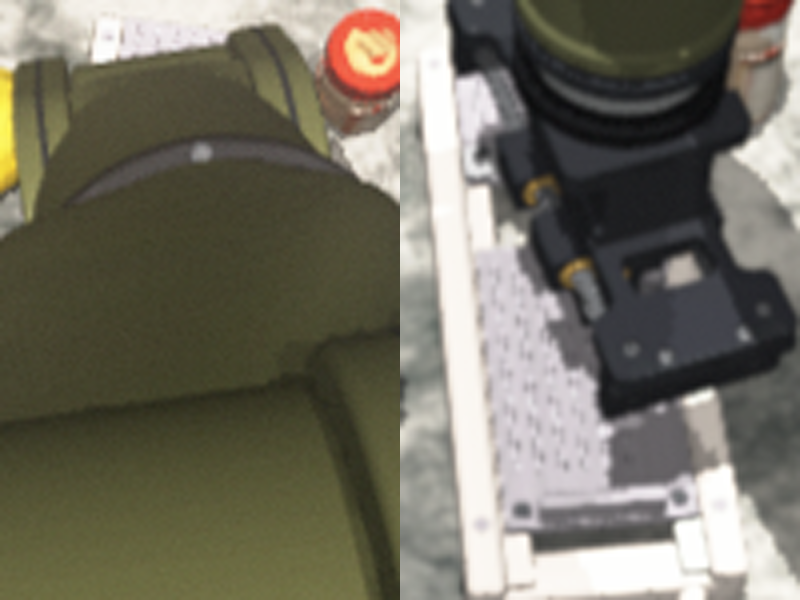

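Request:
carry_out:
  rows:
    - [[-0.4,0,0],[0,0,0],1]
    - [[-0.8,0,0],[0,0,0],1]
    - [[-1.1,0,0],[0,0,0],1]
    - [[-1.4,0,0],[0,0,0],1]

```text
clock: 2.55
tool_pos: [0.5662, 0.0086, 0.0633]
eef_rot: [0.685, 0.729, 0.001, -0.002]
contact_force: [-4.1, 8.0, 4.8]
opening: 0.001
finger_force: 4.0
```

Request:
carry_out:
  rows:
    - [[-0.3,0,0],[0,0,0],1]
    - [[-0.6,0,0],[0,0,0],1]
    - [[-0.9,0,0],[0,0,0],1]
    - [[-1.2,0,0],[0,0,0],1]

```text
clock: 2.95
tool_pos: [0.5667, -0.0061, 0.0627]
eef_rot: [0.685, 0.728, -0.001, -0.001]
contact_force: [-3.2, 1.7, 0.2]
opening: 0.004
finger_force: 1.6
```

Request:
carry_out:
  rows:
    - [[-0.4,0,0],[0,0,0],1]
    - [[-0.9,0,0],[0,0,0],1]
    - [[-1.4,0,0],[0,0,0],1]
    - [[-1.9,0,0],[0,0,0],1]
    - [[-2.4,0,0],[0,0,0],1]
    - [[-2.9,0.1,0],[0,0,0],1]
    - [[-3.4,0.2,0],[0,0,0],1]
    - [[-3.8,0.3,0],[0,0,0],1]
    - [[-4.1,0.4,0],[0,0,0],1]
    - [[-4.4,0.5,0],[0,0,0],1]
    - [[-4.4,0.5,0],[0,0,0],1]

```text
clock: 4.05
tool_pos: [0.5764, -0.0496, 0.063]
eef_rot: [0.685, 0.728, 0.001, 0.001]
contact_force: [1.1, 1.4, -0.0]
opening: 0.003
finger_force: 0.8
```

Request:
carry_out:
  rows:
    - [[1,0,0],[0,0,0],1]
    - [[1.8,0,0],[0,0,0],1]
    - [[2,0,-2],[0,0,0],1]
    - [[2.5,-0.5,-5],[0,0,-5],1]
    - [[4,-2,-6],[0,0,-13],1]
    - [[5.5,-4,-6],[0,0,-21],1]
    - [[7,-6,-6],[0,0,-29],1]
    - [[8.5,-8.5,-6],[0,0,-37],1]
    - [[10.5,-12,-6],[0,0,-45],1]
    - [[10.5,-12,-6],[0,0,-53],1]
    - [[10.5,-12,-6],[0,0,-61],1]
    - [[10.5,-12,-6],[0,0,-69],1]

```text
clock: 5.25
tool_pos: [0.4483, 0.0484, 0.1229]
eef_rot: [0.149, 0.989, -0.0, -0.0]
contact_force: [-0.8, 0.5, -0.3]
opening: 0.003
finger_force: 0.0
```

```bash
python3 - <<'E'
from plant import r
from h import *
a=[]
for n,x0,y0 in(("top",232,160),("side",262,175)):
    s=r.snapshot(n);np.savez(f"pics/{n}2.npz",**s)
    a.append(cv2.resize(s["image"][y0:y0+150,x0:x0+100,::-1],None,fx=4,fy=4,interpolation=cv2.INTER_CUBIC))
cv2.imwrite("pics/c3.png",np.hstack(a));st=r.get_state();print(st["tool_pos"],st["eef_rot"],st["contact_force"])
E
```

```text
[0.4485 0.0481 0.1228] [ 0.1519  0.9884 -0.0002 -0.0004] [0.0942 0.0303 0.3403]
```

View pics/c3.png

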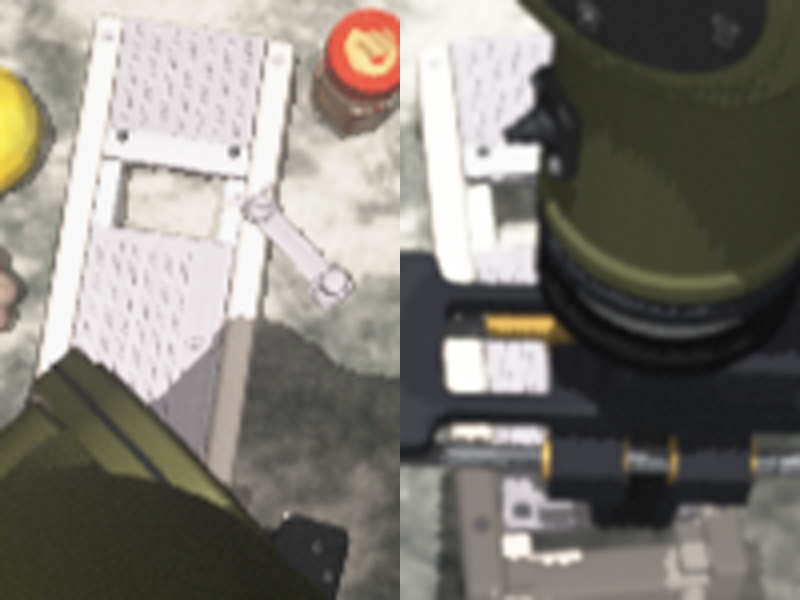

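Request:
carry_out:
  rows:
    - [[0,0,0],[0,0,-7.5],1]
    - [[0,0,2],[0,0,-7.5],1]
    - [[0,0,4.5],[0,0,-7.5],1]
    - [[0,0,6],[0,0,-7.5],1]
    - [[0,0,6.8],[0,0,-7.5],1]
    - [[0,0,6.8],[0,0,-7.5],1]

```text
clock: 5.95
tool_pos: [0.4486, 0.048, 0.054]
eef_rot: [0.088, 0.996, -0.001, -0.001]
contact_force: [1.0, 0.5, -0.2]
opening: 0.005
finger_force: 0.0
```

Request:
carry_out:
  rows:
    - [[-0.2,0,0],[0,0,0],1]
    - [[-0.4,0,0],[0,0,0],1]
    - [[-0.6,0,0],[0,0,0],1]
    - [[-0.8,0,0],[0,0,0],1]
    - [[-1.0,0,0],[0,0,0],1]
    - [[-1.2,0,0],[0,0,0],1]
    - [[-1.4,0,0],[0,0,0],1]
    - [[-1.6,0,0],[0,0,0],1]
    - [[-1.8,0,0],[0,0,0],1]
    - [[-2.0,0,0],[0,0,0],1]
    - [[-2.2,0,0],[0,0,0],1]
    - [[-2.4,0,0],[0,0,0],1]

```text
clock: 7.15
tool_pos: [0.4719, 0.0437, 0.0547]
eef_rot: [0.087, 0.996, -0.0, -0.001]
contact_force: [-2.8, 0.9, 1.2]
opening: 0.004
finger_force: 1.4
```

Request:
carry_out:
  rows:
    - [[-0.2,0,0],[0,0,0],1]
    - [[-0.4,0,0],[0,0,0],1]
    - [[-0.6,0,0],[0,0,0],1]
    - [[-0.8,0,0],[0,0,0],1]
    - [[-1.0,0,0],[0,0,0],1]
    - [[-1.2,0,0],[0,0,0],1]
    - [[-1.4,0,0],[0,0,0],1]
    - [[-1.6,0,0],[0,0,0],1]
    - [[-1.8,0,0],[0,0,0],1]
    - [[-2.0,0,0],[0,0,0],1]
    - [[-2.2,0,0],[0,0,0],1]
    - [[-2.4,0,0],[0,0,0],1]

```text
clock: 8.35
tool_pos: [0.4966, 0.0395, 0.0547]
eef_rot: [0.088, 0.996, 0.0, -0.0]
contact_force: [-1.0, -0.5, -1.8]
opening: 0.006
finger_force: 0.6
```

Nearly home (about 6 mm left); smaller steps now.

Request:
carry_out:
  rows:
    - [[-0.1,0,0],[0,0,0],1]
    - [[-0.2,0,0],[0,0,0],1]
    - [[-0.3,0,0],[0,0,0],1]
    - [[-0.4,0,0],[0,0,0],1]

```text
clock: 8.75
tool_pos: [0.5003, 0.0389, 0.0547]
eef_rot: [0.088, 0.996, 0.0, -0.0]
contact_force: [-1.6, -0.1, -0.8]
opening: 0.005
finger_force: 0.7
```

Request:
carry_out:
  rows:
    - [[-0.1,0,0],[0,0,0],1]
    - [[-0.2,0,0],[0,0,0],1]
    - [[-0.2,0,0],[0,0,0],1]

```text
clock: 9.05
tool_pos: [0.5026, 0.0385, 0.0547]
eef_rot: [0.088, 0.996, 0.0, 0.0]
contact_force: [-1.2, -0.2, -0.5]
opening: 0.004
finger_force: 0.4
```

Request:
carry_out:
  rows:
    - [[-0.1,0,0],[0,0,0],1]
    - [[-0.2,0,0],[0,0,0],1]
    - [[-0.2,0,0],[0,0,0],1]

```text
clock: 9.35
tool_pos: [0.5034, 0.0383, 0.0547]
eef_rot: [0.087, 0.996, -0.0, -0.001]
contact_force: [-4.3, 1.0, 1.9]
opening: 0.008
finger_force: 2.3
```

Request:
carry_out:
  rows:
    - [[-0.1,0,0],[0,0,0],1]
    - [[-0.1,0,0],[0,0,0],1]

```text
clock: 9.55
tool_pos: [0.5034, 0.0382, 0.0547]
eef_rot: [0.087, 0.996, -0.0, -0.002]
contact_force: [-5.9, 2.1, 4.1]
opening: 0.004
finger_force: 3.4
```

Request:
carry_out:
  rows:
    - [[-0.1,0,0],[0,0,0],1]
    - [[-0.1,0,0],[0,0,0],1]

```text
clock: 9.75
tool_pos: [0.5034, 0.0383, 0.0547]
eef_rot: [0.087, 0.996, -0.0, -0.002]
contact_force: [-8.7, 2.0, 6.1]
opening: 0.007
finger_force: 4.3
```

Request:
carry_out:
  rows:
    - [[0.5,0,0],[0,0,0],1]
    - [[1,0,-0.5],[0,0,0],1]
    - [[1,0,-4],[0,0,4],1]
    - [[0,-1.5,-6],[0,0,12],1]
    - [[-2,-4,-6],[0,0,20],1]
    - [[-4,-6.5,-6],[0,0,28],1]
    - [[-6,-9,-6],[0,0,36],1]
    - [[-7.3,-11.2,-6],[0,0,44],1]
    - [[-7.3,-11.2,-6],[0,0,52],1]
    - [[-7.3,-11.2,-6],[0,0,60],1]
    - [[-7.3,-11.2,-6],[0,0,68],1]
    - [[-7.3,-11.2,-6],[0,0,76],1]

```text
clock: 10.95
tool_pos: [0.5596, -0.0857, 0.1153]
eef_rot: [0.685, 0.729, 0.001, 0.001]
contact_force: [-0.4, 0.8, 0.2]
opening: 0.005
finger_force: 0.0
```

```bash
python3 - <<'E'
from plant import r
from h import *
a=[]
for n,x0,y0 in(("top",232,160),("side",262,175)):
    s=r.snapshot(n);np.savez(f"pics/{n}3.npz",**s)
    a.append(cv2.resize(s["image"][y0:y0+150,x0:x0+100,::-1],None,fx=4,fy=4,interpolation=cv2.INTER_CUBIC))
cv2.imwrite("pics/c4.png",np.hstack(a));st=r.get_state();print(st["tool_pos"],st["eef_rot"],st["contact_force"])
T=dict(np.load("pics/top2.npz"))
w=onz(T,(232+332/4-.4,160+280/4-.4),.074);d=w[:2]-[.586,.0237];print("knob",w,"slicer",np.array([[.9848,-.1736],[.1736,.9848]])@d)
E
```

```text
[ 0.5595 -0.0855  0.1153] [0.6825 0.7309 0.0004 0.0011] [-0.5588 -0.1633  0.7996]
knob [ 0.5744 -0.0651  0.074 ] slicer [ 0.004  -0.0895]
```

View pics/c4.png

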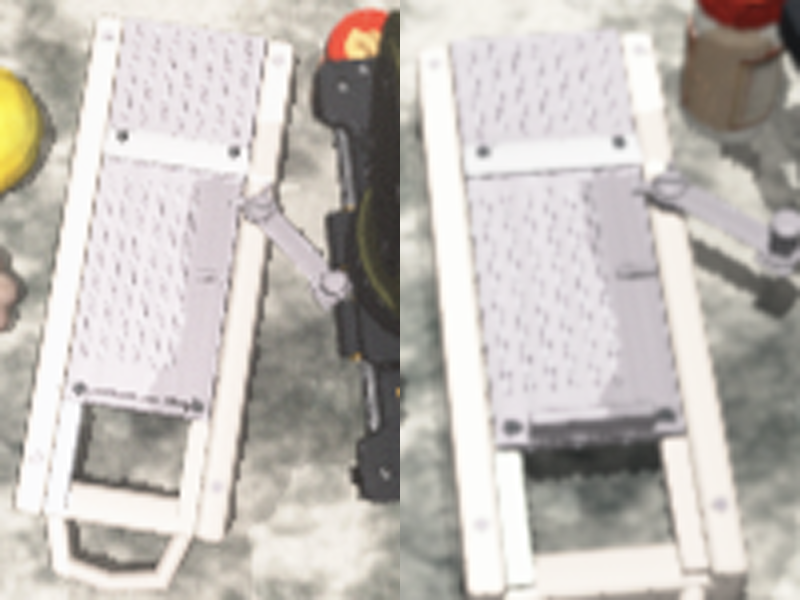

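Request:
carry_out:
  rows:
    - [[0,0,0],[0,0,7],1]
    - [[0,0,1],[0,0,14],1]
    - [[0,0,3],[0,0,14],1]
    - [[0,0,4.6],[0,0,14],1]
    - [[0,0,5.3],[0,0,14],1]
    - [[0,0,5.3],[0,0,14],1]

```text
clock: 11.65
tool_pos: [0.5583, -0.0853, 0.0612]
eef_rot: [0.766, 0.643, -0.0, -0.0]
contact_force: [0.6, -0.4, 0.5]
opening: 0.001
finger_force: 0.0
```

Request:
carry_out:
  rows:
    - [[0.3,0,-0.2],[0,0,0],1]
    - [[0.6,0,-0.2],[0,0,0],1]
    - [[0.9,0,-0.2],[0,0,0],1]
    - [[1.2,0,-0.2],[0,0,0],1]
    - [[1.6,0,-0.2],[0,0,0],1]
    - [[2,0,-0.2],[0,0,0],1]
    - [[2.4,0,-0.2],[0,0,0],1]
    - [[2.8,0,-0.2],[0,0,0],1]
    - [[3.2,0,-0.2],[0,0,0],1]
    - [[3.6,0,-0.2],[0,0,0],1]
    - [[3.9,0,-0.2],[0,0,0],1]
    - [[4.2,0,-0.2],[0,0,0],1]

```text
clock: 12.85
tool_pos: [0.5651, -0.0432, 0.0636]
eef_rot: [0.766, 0.643, -0.001, -0.001]
contact_force: [-4.6, -1.3, -0.6]
opening: 0.003
finger_force: 1.9
```

Request:
carry_out:
  rows:
    - [[0,0,0],[0,0,0],1]
    - [[0,0,0],[0,0,0],1]

```text
clock: 13.05
tool_pos: [0.5663, -0.0436, 0.0637]
eef_rot: [0.766, 0.643, 0.0, 0.0]
contact_force: [-2.5, -0.3, -1.3]
opening: 0.001
finger_force: 1.1
```

```bash
python3 - <<'E'
from plant import r
from h import *
s=r.snapshot("side");np.savez("pics/s4.npz",**s)
cv2.imwrite("pics/c5.png",cv2.resize(s["image"][195:295,270:390,::-1],None,fx=5,fy=5,interpolation=cv2.INTER_CUBIC));st=r.get_state();print(st["tool_pos"],st["eef_rot"],st["contact_force"],st["moment"])
E
```

```text
[ 0.5667 -0.0438  0.0638] [0.7663 0.6425 0.0006 0.0005] [-2.6392 -1.5344  0.6009] [-0.3625  0.5168  0.0321]
```

View pics/c5.png

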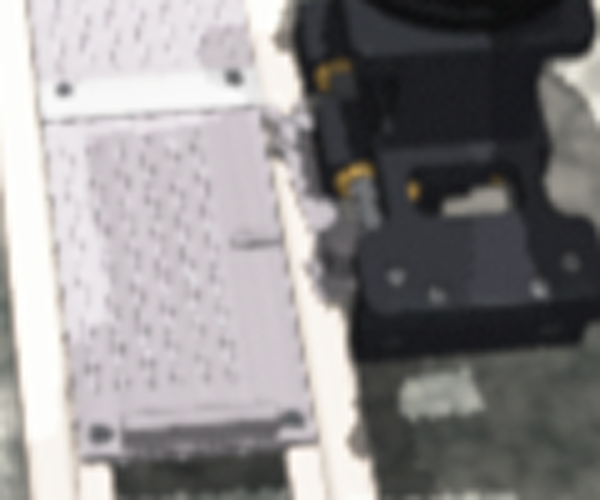

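Request:
carry_out:
  rows:
    - [[0.2,0,0],[0,0,0],1]
    - [[0.4,0,0],[0,0,0],1]
    - [[0.6,0,0],[0,0,0],1]
    - [[0.6,0,0],[0,0,0],1]

```text
clock: 13.5
tool_pos: [0.5677, -0.0373, 0.0638]
eef_rot: [0.766, 0.643, 0.001, 0.0]
contact_force: [-1.4, -1.2, -0.4]
opening: 0.005
finger_force: 0.5
```

Request:
carry_out:
  rows:
    - [[0.2,0,0],[0,0,0],1]
    - [[0.4,0,0],[0,0,0],1]

```text
clock: 13.7
tool_pos: [0.568, -0.0344, 0.0639]
eef_rot: [0.766, 0.642, 0.0, 0.0]
contact_force: [-1.7, -3.6, 0.7]
opening: 0.009
finger_force: 2.1
```

Request:
carry_out:
  rows:
    - [[0.1,0,0],[0,0,0],1]
    - [[0.2,0,0],[0,0,0],1]
    - [[0.3,0,0],[0,0,0],1]

```text
clock: 14.0
tool_pos: [0.5682, -0.033, 0.0639]
eef_rot: [0.767, 0.642, -0.001, 0.001]
contact_force: [-1.9, -6.0, 2.1]
opening: 0.004
finger_force: 3.3
```

Request:
carry_out:
  rows:
    - [[0.1,0,0],[0,0,0],1]
    - [[0.2,0,0],[0,0,0],1]
    - [[0.3,0,0],[0,0,0],1]

```text
clock: 14.3
tool_pos: [0.5685, -0.0312, 0.0641]
eef_rot: [0.767, 0.642, -0.001, 0.001]
contact_force: [-1.5, -7.0, 3.2]
opening: 0.003
finger_force: 4.2
```

Request:
carry_out:
  rows:
    - [[0.1,0,0],[0,0,0],1]
    - [[0.2,0,0],[0,0,0],1]
    - [[0.3,0,0],[0,0,0],1]

```text
clock: 14.6
tool_pos: [0.5689, -0.0297, 0.0643]
eef_rot: [0.767, 0.641, -0.002, 0.002]
contact_force: [-3.1, -11.9, 5.7]
opening: 0.006
finger_force: 5.7
```

Request:
carry_out:
  rows:
    - [[0.1,0,0],[0,0,0],1]
    - [[0.1,0,0],[0,0,0],1]

```text
clock: 14.8
tool_pos: [0.569, -0.0293, 0.0644]
eef_rot: [0.768, 0.641, -0.002, 0.002]
contact_force: [-3.2, -10.9, 5.7]
opening: 0.006
finger_force: 5.4
```

Request:
carry_out:
  rows:
    - [[0.1,0,0],[0,0,0],1]
    - [[0.1,0,0],[0,0,0],1]

```text
clock: 15.0
tool_pos: [0.5691, -0.029, 0.0644]
eef_rot: [0.768, 0.641, -0.002, 0.002]
contact_force: [-3.7, -11.7, 7.0]
opening: 0.004
finger_force: 6.0
```

Request:
carry_out:
  rows:
    - [[0.1,0,0],[0,0,0],1]
    - [[0.1,0,0],[0,0,0],1]

```text
clock: 15.2
tool_pos: [0.5695, -0.0271, 0.0644]
eef_rot: [0.768, 0.641, -0.002, 0.002]
contact_force: [-2.0, -2.0, 2.5]
opening: 0.007
finger_force: 1.4
```

Request:
carry_out:
  rows:
    - [[0,0,0],[0,0,0],1]
    - [[0.1,0,0],[0,0,0],1]

```text
clock: 15.4
tool_pos: [0.5706, -0.0226, 0.0642]
eef_rot: [0.767, 0.642, 0.0, 0.001]
contact_force: [-0.1, -6.2, 3.7]
opening: 0.009
finger_force: 2.6
```

Request:
carry_out:
  rows:
    - [[0.1,0,0],[0,0,0],1]
    - [[0.1,0,0],[0,0,0],1]

```text
clock: 15.6
tool_pos: [0.5712, -0.021, 0.0642]
eef_rot: [0.767, 0.642, 0.001, 0.001]
contact_force: [-0.8, -4.6, 3.7]
opening: 0.004
finger_force: 2.5
```

Request:
carry_out:
  rows:
    - [[0.1,0,0],[0,0,0],1]
    - [[0.1,0,0],[0,0,0],1]

```text
clock: 15.8
tool_pos: [0.5714, -0.0203, 0.0642]
eef_rot: [0.767, 0.642, 0.0, 0.001]
contact_force: [-0.3, -5.9, 3.6]
opening: 0.001
finger_force: 2.6
```

Request:
carry_out:
  rows:
    - [[0.1,0,0],[0,0,0],1]
    - [[0.1,0,0],[0,0,0],1]

```text
clock: 16.0
tool_pos: [0.5716, -0.0198, 0.0642]
eef_rot: [0.767, 0.642, 0.0, 0.001]
contact_force: [0.2, -5.4, 3.0]
opening: 0.009
finger_force: 3.0
```

Request:
carry_out:
  rows:
    - [[0.1,0,0],[0,0,0],1]
    - [[0.1,0,0],[0,0,0],1]

```text
clock: 16.2
tool_pos: [0.5716, -0.0196, 0.0642]
eef_rot: [0.767, 0.642, -0.0, 0.002]
contact_force: [-0.2, -6.9, 3.3]
opening: 0.003
finger_force: 3.7
```

Request:
carry_out:
  rows:
    - [[0.1,0,0],[0,0,0],1]
    - [[0.1,0,0],[0,0,0],1]

```text
clock: 16.4
tool_pos: [0.5717, -0.0193, 0.0642]
eef_rot: [0.767, 0.642, -0.0, 0.002]
contact_force: [-1.0, -7.8, 2.9]
opening: 0.002
finger_force: 4.2
```

Request:
carry_out:
  rows:
    - [[0.1,0,0],[0,0,0],1]
    - [[0.1,0,0],[0,0,0],1]

```text
clock: 16.6
tool_pos: [0.5718, -0.0192, 0.0643]
eef_rot: [0.767, 0.641, -0.001, 0.002]
contact_force: [-0.9, -10.3, 2.9]
opening: 0.006
finger_force: 4.9
```

Request:
carry_out:
  rows:
    - [[0.1,0,0],[0,0,0],1]
    - [[0.1,0,0],[0,0,0],1]

```text
clock: 16.8
tool_pos: [0.5718, -0.019, 0.0643]
eef_rot: [0.767, 0.641, -0.001, 0.003]
contact_force: [-0.6, -11.4, 4.2]
opening: 0.006
finger_force: 5.5
```

Force rises with no travel: the stop. Back off, rise and clear the view.

Request:
carry_out:
  rows:
    - [[-0.4,0,0],[0,0,0],1]
    - [[-1.2,0,0],[0,0,0],1]
    - [[-2,0,0],[0,0,0],1]
    - [[-2.5,0,-2],[0,0,0],1]
    - [[-2.5,0,-6],[0,0,0],1]
    - [[-4,-2,-10],[0,0,0],1]
    - [[-7,-4,-13],[0,0,0],1]
    - [[-10,-6,-14],[0,0,0],1]
    - [[-10,-6,-14],[0,0,0],1]

```text
clock: 17.7
tool_pos: [0.4917, -0.1064, 0.2055]
eef_rot: [0.768, 0.64, -0.001, 0.001]
contact_force: [-0.1, 0.3, -0.7]
opening: 0.006
finger_force: 0.0
```

```bash
python3 - <<'E'
from plant import r
from h import *
a=[]
for n,x0,y0 in(("top",232,160),("side",262,175)):
    s=r.snapshot(n);np.savez(f"pics/{n}5.npz",**s)
    a.append(cv2.resize(s["image"][y0:y0+150,x0:x0+100,::-1],None,fx=4,fy=4,interpolation=cv2.INTER_CUBIC))
cv2.imwrite("pics/c6.png",np.hstack(a));st=r.get_state();print(st["tool_pos"],st["contact_force"])
E
```

```text
[ 0.4948 -0.1023  0.2041] [0.0307 0.0778 0.0407]
```

View pics/c6.png

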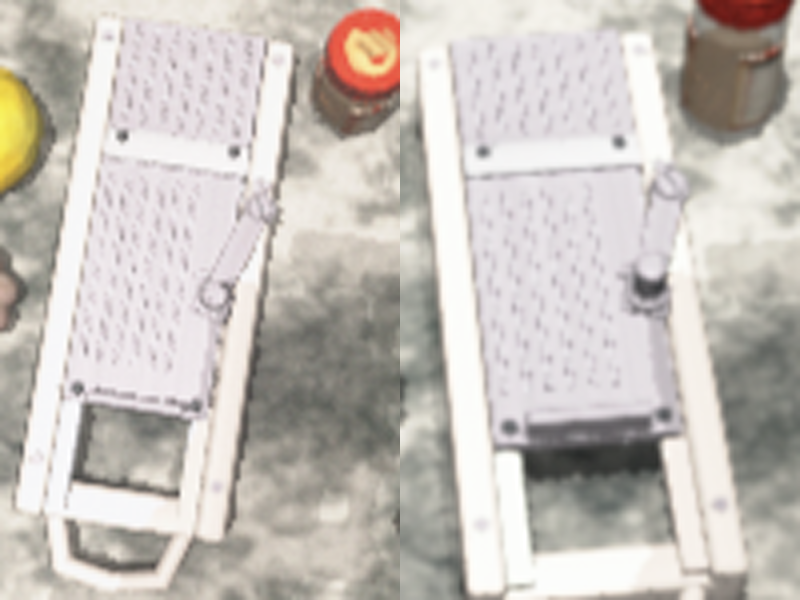

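The knob is at crop (215, 295), exactly where it was at the start with the clip fully in. The plate's front edge is against the table, and the jar, lemon and garlic are unmoved.

```bash
python3 -c "
from plant import r
print(r.finish_job())"
```

```text
the job is handed in; nothing more can be done
None
```

The job is handed in at about 18 s: the clip was swung clear first, the plate pushed home against its end stop (about 9 N), and the clip swung back onto the plate to its own stop (about 12 N; peak on the clip about 14 N); the garlic, lemon and jar were not moved.

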